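# Ink-mark the right label roll at the packing bench

### The job

Mark the middle-sized of the three green label rolls: keeping it flat on the bench, slide it into the open side of the green nest in front of the ink can until it is home against the end stop. Only then press the can's red sprung cap gently all the way down, briefly (a second or so, not long enough for the dose gauge's pointer to reach the red), and let it come fully back up. Leave the other two rolls, the bananas, the mug and the water bottle where they are.

Things in the scene. Friction and masses are not known exactly. Their poses are not given: they have to be found in the camera images.
- station: green marking station bolted to the bench. Origin: the seat, on the bench; +x points from the open mouth into the nest, towards stop and ink can; z up. Walls 30 mm tall, no floor: end stop face at x = 51 mm; side guides, inner faces at y = -54 and 54 mm, from the stop to x = 0, then flaring to a mouth 136 mm wide at x = -29 mm. Foot plate x = 63 to 188 mm, 8 mm thick, 120 mm wide.
- seat (a point): point on the bench where the centre of the medium roll lies when it is home against the end stop; axes as the station's. A pole 18 mm thick and 158 mm high stands at station x = 170 mm and carries the clamp of the ink can.
- can_foot (a point): point on the foot plate (8 mm up) straight below the axis of can and cap (station x = 125 mm, y = 0). White can, blue band, 60 mm diameter, clamped at a height that differs each time and is not reported: the flat top of its red cap (40 mm diameter, 36 mm tall) is 210 to 252 mm above the bench. The cap's spout points over the nest, to 52 mm from the axis, 18 mm below the cap's top.
- cap (a joint): how far the red cap is pressed down, m: 0 = up, 0.012 = down on its rigid stop; it counts as pressed from 0.008. Spring: about 3 N to start, 9 N fully down; it springs back by itself. Do not lean on it: more than 40 N is too much.
- dose (a joint): black pointer of the small dose gauge (26 x 40 mm) on the can's nest side, m: 0 at rest, growing downward. While the cap is held down the pointer creeps after it with a lag of about 3 s (towards 0.012 with the cap fully down) and goes back as slowly once the cap is up. The red part starts at 0.0075, reached after about 3 s of holding the cap fully down.
- roll_medium: the middle-sized of three look-alike label rolls lying flat: a solid disc 100 mm in diameter and 45 mm tall, about 0.5 kg, white with green printed label band and a brown core shown on top (no open hole). Origin: centre of its underside. This is the roll to mark; too wide for most grippers, it slides when pushed (a few N).
- roll_small: the smallest of three look-alike label rolls lying flat: a solid disc 82 mm in diameter and 45 mm tall, about 0.34 kg, white with green printed label band and a brown core shown on top (no open hole). Origin: centre of its underside.
- roll_large: the largest of three look-alike label rolls lying flat: a solid disc 118 mm in diameter and 45 mm tall, about 0.7 kg, white with green printed label band and a brown core shown on top (no open hole). Origin: centre of its underside.
- bananas: a hand of four green bananas, about 200 mm long, 140 mm wide and 50 mm tall, lying on the bench. Origin on the bench under its middle; tips towards its -x. Leave alone.
- mug: blue mug, 76 mm in diameter, 85 mm tall, upright. Origin: centre of its underside. Leave alone.
- water: clear water bottle, 64 mm in diameter, 190 mm tall, upright. Origin: centre of its underside. Leave alone.
There are look-alikes about, which are no part of the job. What is shaped like the roll_medium but blue is not meant.

How it is judged:
On the way, in this order (a step that is already met when the one before it is completed fails the run):
1. the medium roll lies flat in the nest, home against the stop (centre within 9 mm of the seat) (horizontal distance between roll_medium and seat below 0.009 m and angle between roll_medium's own z axis and vertical below 0.1 rad and height (world z) of roll_medium below 0.006 m), for 0.2 s.
2. with the roll there, the cap is pressed down at least 8 of its 12 mm (all of step 1 and value of joint cap above 0.008 m), for 0.1 s.
3. the cap is let go and back up (value of joint cap below 0.0015 m), for 0.1 s.
At the end, for the whole second after the job is handed in: the medium roll lies still and flat on the bench with its centre within 9 mm of the seat; the cap is up (within 1.5 mm); the other two rolls, bananas, mug and bottle are within 30 mm of where they began, mug and bottle upright (all of step 1 and linear speed of roll_medium below 0.01 m/s and value of joint cap below 0.0015 m and distance of each of roll_small, roll_large, bananas, mug, water from where it was at the start of the episode below 0.03 m and angle between each of mug, water's own z axis and vertical below 0.2 rad); the robot touches nothing.
It fails at once if the cap is pressed more than 4 mm while the medium roll is not home (value of joint cap above 0.004 m and not (horizontal distance between roll_medium and seat below 0.009 m and angle between roll_medium's own z axis and vertical below 0.1 rad and height (world z) of roll_medium below 0.006 m)).
It fails at once if the cap is held so long that the gauge pointer reaches the red (7.5 mm) (value of joint dose above 0.0075 m).
It fails at once if the fingers bear on the station, can or cap with more than 40 N (contact force between the fingers and station above 40 N).
It fails at once if the medium roll is lifted more than 20 mm off the bench or tipped more than 0.35 rad (height (world z) of roll_medium above 0.02 m or angle between roll_medium's own z axis and vertical above 0.35 rad).
It fails at once if another roll or a bystander is moved more than 30 mm (distance of any of roll_small, roll_large, bananas, mug, water from where it was at the start of the episode above 0.03 m).
It also fails if it takes over 64 s, if anything falls off the work surface, if the arm or the gripper's body presses on something with over 40 N, if the wrist force passes 120 N, or if a joint passes its speed limit or range.

### The arm

A 6-joint arm with a two-finger parallel gripper is mounted at the origin on the work surface. World frame = base frame: x ahead of the robot, y to its left, z up, the work surface at z = 0. Lengths are in m, angles in rad, forces in N, time in s.
With the tool pointing down it reaches from about 0.15 to 0.775 m from the base axis. Payload 6.1 kg.
Tool frame: the origin (TCP) lies midway between the tips of the shut fingers; the grasp point (between the pads) lies 19 mm behind it; z points along the fingers, y is the direction in which the jaws open and shut (so a half turn about z gives the same grasp; the last joint's range is limited). The gripper opens to 85 mm and grips with 20 to 120 N. Pads are 22 mm wide; open, the fingers measure 114 mm over their backs; the gripper's body (76 mm by 85 mm) begins 54 mm behind the grasp point. The pads swing forward as they close: fully open they stand 13 mm farther back than shut.
Start: joints at [-1.112, 0.126, -0.04, 1.405, 0, 1.571], TCP at [0.232, -0.471, 0.194] pointing down, gripper open.
Joint ranges: [-2.72, 2.72], [-0.95, 1.95], [-1.27, 1.35], [-1.78, 2.02], [-1.46, 1.47], [-3.14, 3.14]. Speed limits (rad/s): [2.39, 2.39, 3.01, 3.14, 3.14, 3.14].

### API

Orientations are given as a rotation vector (axis times angle).
In Python, from bench import * gives the robot as it stands. The module is installed in compiled form; this text tells all that it offers.
- The arm moves only by the tool apply_moves, never from a script. Its argument "plan" is a list of rows, each a list of 6 numbers: the shift along the world's x, y, z in units of 50 mm (1.0 is 50 mm), then the turn, a rotation vector about the world's x, y, z in units of 8 degrees (1.0 is 8 degrees). A call has exactly 5 rows; each row is the pose to reach, as a shift and turn from the pose commanded when the call began; what a row does not reach only later rows make up. A row lasts 1/10 s, in which the tool goes at most 50 mm and 8.59 degrees, less where a joint would pass 70% of its speed; a pose out of reach is approached as far as the arm can. A call with a gripper value outside its range is refused whole. "grip" is the finger opening in mm, from 0 to 85.4, set as the call begins (left out, the last holds). The fingers move at their own pace and stop on an object; "newtons" is the grip in N (left out, the last holds). Time passes only in rows, so rows that repeat a pose let the fingers close, or fill a call up. It gives the time, the measured TCP pose, the force and the opening at its end, in the units of the state.
- get_state(): the state, without advancing time (a new reading comes with each control period).
- capture(name): name is "side" or "top" or "wrist"; returns a dict with "pixels" (400x640x3 uint8, blue, green, red), "fx", "fy", "cx", "cy" (pixels), "k1" (the pictures are not rectified: a ray, as slopes to the right and down, at radius r is drawn at 1 + k1 r^2 times it, then the intrinsics apply), "pose" (4x4, takes a point from camera to world coordinates); the wrist camera has in their place "mount" (4x4, takes a point from camera to tool coordinates, whose origin is the TCP and whose axes are the flange's). Camera axes: x right, y down, z forward; pixel columns grow to the right and rows downward; lengths in m; the calibration is good to about 2 mm. A picture is of the moment at which its call begins: read the wrist's pose just before it. There is no depth.
- close_job(): hands the job in, once; it reports no verdict.
The state is a dict: "clock": time; "qpos": joint angles; "joint_velocities": joint speeds; "joint_torque": joint torques, N m; "eef_pos": TCP position; "ee_rot": TCP orientation; "contact_force": force on the tool from outside, world axes, zero at the start; "wrist_torque": the same for the moment, N m; "gripper_width": finger opening in m.
Only numpy, scipy, OpenCV 4.12 (cv2) and the standard library are available. Lean on these libraries where they do the work, as an engineer would, in place of code of your own. Each camera call takes 0.05 s, during which the arm holds its last target. There are 200 camera calls.

## Working session

There is one attempt and no reset: what is moved stays moved. The work goes in short steps, Python scripts to look and compute and a tool call to move; the robot and the scene stay as the last step left them, time stands still between calls to the robot, and variables do not carry over. Pictures are saved under pics/ and viewed, about 8 in all and at most 12, crops included, and the job is handed in when it is done.

Besides the shell and the picture viewer there is one more tool, called after "Request:" as a command line: name --pt "numbers of a row" for each row, then --argument value for the rest. apply_moves: Moves the arm, as the interface text tells. Its arguments: {"type":"object","properties":{"plan":{"type":"array","items":{"type":"array","items":{"type":"number"}}},"grip":{"type":"number"},"newtons":{"type":"number"}},"required":["plan"]}

```bash
mkdir -p pics
cat > h.py <<'E'
from bench import *
import numpy as np, cv2
from scipy.spatial.transform import Rotation as R
def cam(name):
    s=get_state(); c=capture(name)
    if 'pose' in c: P=np.array(c['pose'])
    else:
        T=np.eye(4);T[:3,:3]=R.from_rotvec(s['ee_rot']).as_matrix();T[:3,3]=s['eef_pos'];P=T@np.array(c['mount'])
    c['P']=P; return c
def K(c): return np.array([[c['fx'],0,c['cx']],[0,c['fy'],c['cy']],[0,0,1.]])
def ray(c,uv):
    # k1 only radial: matches OpenCV's model
    n=cv2.undistortPointsIter(np.array(uv,float).reshape(-1,1,2),K(c),np.array([c['k1'],0,0,0.]),None,None,(3,100,1e-10)).reshape(-1,2)
    d=np.c_[n,np.ones(len(n))]@c['P'][:3,:3].T
    return c['P'][:3,3],d
def onz(c,uv,z):
    o,d=ray(c,uv); t=(z-o[2])/d[:,2]; return o+d*t[:,None]
def proj(c,X):
    X=np.atleast_2d(X); Y=(X-c['P'][:3,3])@c['P'][:3,:3]
    return cv2.projectPoints(Y.reshape(-1,1,3),np.zeros(3),np.zeros(3),K(c),np.array([c['k1'],0,0,0.]))[0].reshape(-1,2)
E
python3 - <<'E'
from h import *
s=get_state();print({k:np.round(v,3) for k,v in s.items()})
for n in('top','side','wrist'):
    c=cam(n);cv2.imwrite(f'pics/{n}0.png',c['pixels']);print(n,c['fx'],c['k1'],np.round(c['P'],3).tolist())
E
```

```text
{'clock': np.float64(0.0), 'qpos': array([-1.112,  0.126, -0.041,  1.405,  0.   ,  1.571]), 'joint_velocities': array([ 0.   , -0.001, -0.   , -0.001,  0.002,  0.   ]), 'joint_torque': array([ 1.0000e-03, -4.3591e+01,  3.5292e+01,  1.7000e-02,  0.0000e+00,
       -0.0000e+00]), 'eef_pos': array([ 0.232, -0.47 ,  0.194]), 'ee_rot': array([-3.058e+00, -7.140e-01,  1.000e-03]), 'contact_force': array([-0.051, -0.393,  0.321]), 'wrist_torque': array([-0.028, -0.017, -0.013]), 'gripper_width': np.float64(0.085)}
top 508.3727329763778 -0.1389505310784173 [[0.022, -0.994, 0.109, 0.369], [-1.0, -0.021, 0.014, -0.004], [-0.012, -0.109, -0.994, 1.535], [0.0, 0.0, 0.0, 1.0]]
side 458.5420500842065 -0.018957787254269897 [[-0.886, -0.23, 0.402, -0.024], [-0.463, 0.464, -0.756, 1.073], [-0.012, -0.856, -0.517, 0.845], [0.0, 0.0, 0.0, 1.0]]
wrist 313.6245518505925 0.018814177840646627 [[0.443, -0.862, -0.245, 0.295], [-0.897, -0.426, -0.121, -0.441], [-0.0, 0.273, -0.962, 0.374], [0.0, 0.0, 0.0, 1.0]]
```

View pics/top0.png

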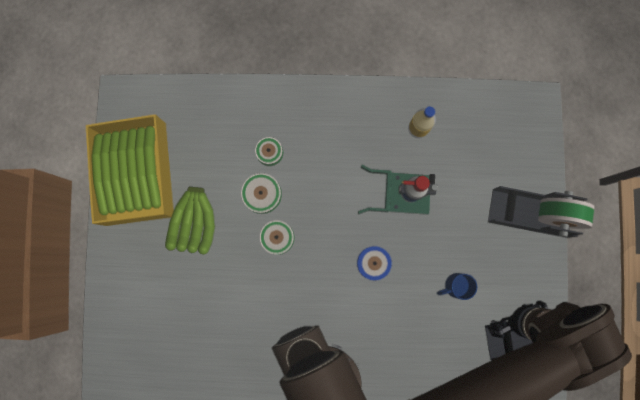

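View pics/side0.png

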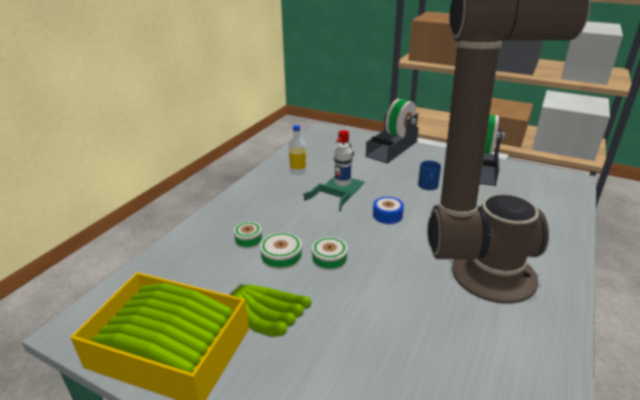

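Top view shows three green-band rolls: (268,151) smallest, (261,193) largest and (277,237) in between. The roll at (375,263) is blue, so it is not meant. The station is at about (400,192) with its mouth to the left. Next I measure positions and take an enlarged crop.

Run:
```python
from h import *
c=cam('top');im=c['pixels'];hsv=cv2.cvtColor(im,cv2.COLOR_BGR2HSV)
def blobs(m,amin,roi):
    x0,y0,x1,y1=roi; M=np.zeros_like(m);M[y0:y1,x0:x1]=m[y0:y1,x0:x1]
    n,l,st,ce=cv2.connectedComponentsWithStats(M.astype(np.uint8)); 
    return [(st[i,4],ce[i],(l==i)) for i in range(1,n) if st[i,4]>=amin]
roll=(235,130,310,262)
brown=((hsv[...,0]<20)&(hsv[...,1]>70)&(hsv[...,2]<190))
for a,ce,_ in blobs(brown,15,roll): print('core',a,ce.round(1),onz(c,ce,.045).round(4))
green=((hsv[...,0]>45)&(hsv[...,0]<85)&(hsv[...,1]>90))
for a,ce,m in blobs(green,30,roll):
    cs=cv2.findContours(m.astype(np.uint8),0,1)[0]; e=cv2.fitEllipse(max(cs,key=len)); print('ring',a,np.round(e[0],1),np.round(e[1],1),onz(c,e[0],.035).round(4))
dk=((hsv[...,0]>60)&(hsv[...,0]<95)&(hsv[...,1]>75)&(hsv[...,2]<140))
for a,ce,m in blobs(dk,20,(345,150,450,225)): print('st',a,ce.round(1))
red=((hsv[...,0]<8)|(hsv[...,0]>172))&(hsv[...,1]>120)
for a,ce,m in blobs(red,10,(345,150,450,225)):print('red',a,ce.round(1),np.argwhere(m).min(0),np.argwhere(m).max(0),onz(c,ce,.23).round(4))
print(hsv[205,410],hsv[170,372],hsv[185,340])
v=im[125:265,235:305];A=cv2.resize(v,None,fx=4,fy=4,interpolation=2)
v=im[150:230,345:445];B=cv2.resize(v,None,fx=5,fy=5,interpolation=2)
o=np.zeros((560,790,3),np.uint8);o[:,:280]=A;o[:400,285:785]=B;cv2.imwrite('pics/crop1.png',o)
```

```text
core 118 [268.  149.5] [[0.6931 0.1808 0.045 ]]
core 122 [260.1 192.2] [[0.5636 0.1998 0.045 ]]
core 123 [275.9 236.8] [[0.4326 0.1485 0.045 ]]
ring 97 [268.1 149.6] [21.3 22.4] [[0.695  0.1817 0.035 ]]
ring 148 [260.1 192.3] [33.8 34.3] [[0.5647 0.201  0.035 ]]
ring 115 [275.9 236.9] [28.4 28.5] [[0.4329 0.1495 0.035 ]]
st 31 [392.2 178.3]
st 163 [396.3 199.3]
st 122 [420.4 205.6]
red 194 [419.5 182.5] [176 404] [189 429] [[ 0.5735 -0.2395  0.23  ]]
[74 74 86] [75 70 87] [ 40   6 123]
```

View pics/crop1.png

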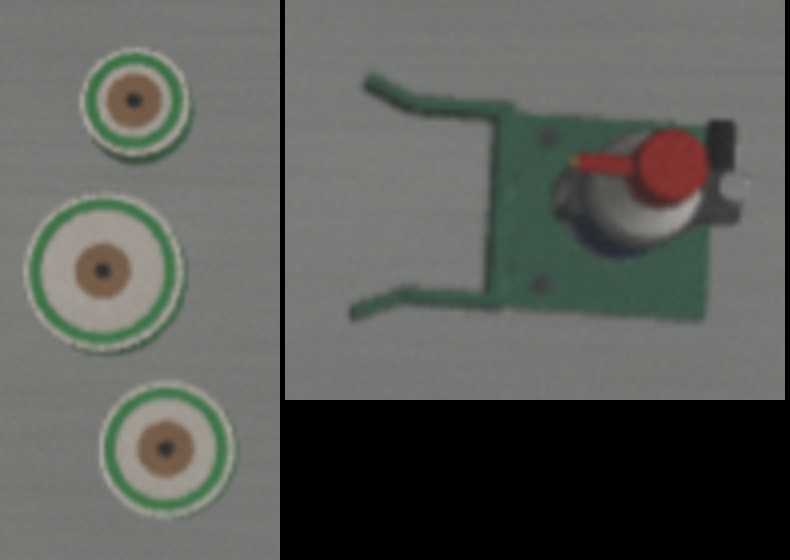

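Crop: three green rolls, with band diameters 22/34/28 px. The medium one is the lowest, at (276,237), which puts it at world (0.433, 0.149). The station's mouth opens to image left (+y). The stop is at about column 387 and the foot plate's far edge at about 429. Next I fit the station pose and the cap.

```bash
cat > st.py <<'E'
from h import *
from scipy.optimize import least_squares
c=cam('top');s=cam('side')
f=lambda x,y:((x-285)/5+345-.4,y/5+150-.4)
pts=[((188,-60,8),f(705,321)),((188,60,8),f(709,126)),((51,54,30),f(497,115)),((51,-54,30),f(491,291)),((0,54,30),f(418,108)),((0,-54,30),f(405,290))]
m=np.array([p[0] for p in pts])/1000.;uv=np.array([p[1] for p in pts])
def W(p,X): 
    a=p[2];return np.asarray(X)@np.array([[np.cos(a),np.sin(a),0],[-np.sin(a),np.cos(a),0],[0,0,1]])+[p[0],p[1],0]
r=least_squares(lambda p:(proj(c,W(p,m))-uv).ravel(),[.57,-.11,-1.57]);print(r.x.round(4),r.fun.reshape(-1,2).round(1).tolist())
def redm(im):
    h=cv2.cvtColor(im,cv2.COLOR_BGR2HSV);return (((h[...,0]<8)|(h[...,0]>172))&(h[...,1]>120)).astype(np.uint8)
R2=redm(s['pixels']);R2[:,:320]=0;R2[:,370:]=0;R2[:110]=0;R2[165:]=0
a=np.argwhere(R2);print('side red',a.min(0),a.max(0));[print(i,np.where(R2[i])[0][[0,-1]],end=' ') for i in np.unique(a[:,0])]
# top cap disc: circle from columns right of spout
R1=redm(c['pixels'])[170:195,400:435];cv2.imwrite('pics/m.png',R1*255)
cs=cv2.findContours(cv2.morphologyEx(R1,cv2.MORPH_OPEN,cv2.getStructuringElement(2,(7,7))),0,1)[0][0]
(cx,cy),rr=cv2.minEnclosingCircle(cs);print('\ncap top',cx+400,cy+170,rr)
for z in(.21,.22,.23,.24,.25):
    X=onz(c,(cx+400,cy+170),z)[0];print(z,X.round(4),W(r.x,[.125,0,z]).round(4),'side px of that',proj(s,[X,X+[0,.02,0],X+[.0,-.02,0],W(r.x,[.125,0,z])]).round(1).tolist())
h=cv2.cvtColor(c['pixels'],cv2.COLOR_BGR2HSV);b=(h[...,0]>105)&(h[...,0]<130)&(h[...,1]>100);b[:,:340]=0;b[:,400:]=0;b[:230]=0;print('blue',onz(c,np.argwhere(b[:300])[:,::-1].mean(0),.04))
v=s['pixels'][110:210,290:390];cv2.imwrite('pics/crop2.png',cv2.resize(v,None,fx=6,fy=6,interpolation=2))
E
python3 st.py
```

```text
[ 0.5812 -0.1243 -1.6124] [[0.7, -0.1], [1.4, -0.1], [-0.0, -0.1], [-0.6, 0.4], [-1.1, 0.3], [-0.4, -0.4]]
side red [130 337] [142 348]
130 [341 345] 131 [339 347] 132 [339 348] 133 [339 348] 134 [339 347] 135 [339 347] 136 [339 347] 137 [339 347] 138 [338 347] 139 [338 347] 140 [337 347] 141 [338 347] 142 [342 344] 
cap top 422.13716888427734 182.35840702056885 6.996078968048096
0.21 [ 0.5771 -0.2502  0.21  ] [ 0.576  -0.2492  0.21  ] side px of that [[342.3, 133.6], [339.8, 135.8], [344.7, 131.5], [342.5, 133.8]]
0.22 [ 0.5756 -0.2483  0.22  ] [ 0.576  -0.2492  0.22  ] side px of that [[342.5, 131.2], [340.1, 133.3], [345.0, 129.1], [342.5, 131.1]]
0.23 [ 0.574  -0.2464  0.23  ] [ 0.576  -0.2492  0.23  ] side px of that [[342.8, 128.8], [340.3, 130.9], [345.2, 126.7], [342.6, 128.4]]
0.24 [ 0.5724 -0.2446  0.24  ] [ 0.576  -0.2492  0.24  ] side px of that [[343.0, 126.3], [340.5, 128.4], [345.5, 124.2], [342.6, 125.6]]
0.25 [ 0.5708 -0.2427  0.25  ] [ 0.576  -0.2492  0.25  ] side px of that [[343.3, 123.8], [340.8, 125.9], [345.7, 121.7], [342.7, 122.9]]
blue [[ 0.36258032 -0.13847117  0.04      ]]
```

View pics/crop2.png

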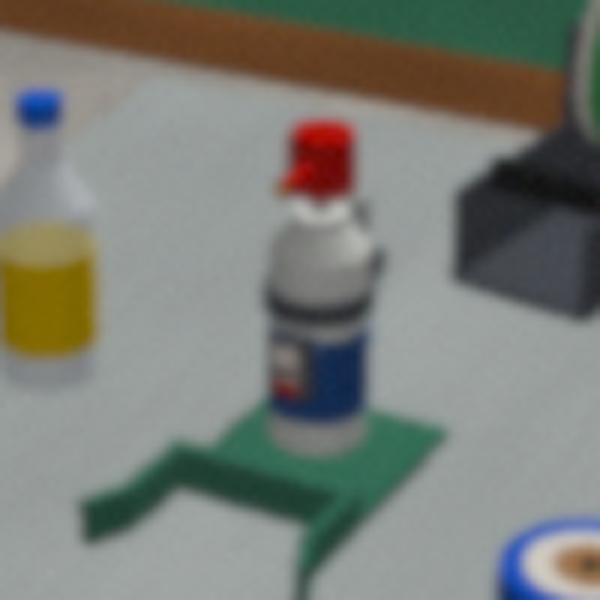

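Station: seat about (0.581, -0.124), heading -1.612 rad. Cap axis about (0.576, -0.249), top about 0.218 m up. I move above a point behind the medium roll, jaws across the push direction, with a 60 mm opening to make a cradle.

Request:
apply_moves --pt "0.2 0.89 0 0 0 0.91" --pt "0.4 1.78 0 0 0 1.82" --pt "0.6 2.67 0 0 0 2.73" --pt "0.8 3.56 0 0 0 3.64" --pt "1.0 4.45 0 0 0 4.55" --grip 60 --newtons 40

```text
clock: 0.8
eef_pos: [0.2824, -0.2466, 0.1943]
ee_rot: [2.679, 1.64, 0.0]
contact_force: [1.3, 0.0, 0.6]
gripper_width: 0.0599
```

Request:
apply_moves --pt "0.2 0.89 0 0 0 0.91" --pt "0.4 1.78 0 0 0 1.82" --pt "0.6 2.67 0 0 0 2.73" --pt "0.8 3.56 0 0 0 3.64" --pt "1.0 4.45 0 0 0 4.55"

```text
clock: 1.3
eef_pos: [0.3324, -0.0239, 0.1946]
ee_rot: [2.032, 2.395, 0.001]
contact_force: [0.6, -0.4, 0.0]
gripper_width: 0.0599
```

Request:
apply_moves --pt "0.2 0.89 0 0 0 0.91" --pt "0.4 1.78 0 0 0 1.82" --pt "0.6 2.67 0 0 0 2.73" --pt "0.8 3.56 0 0 0 3.64" --pt "1.0 4.45 0 0 0 4.55"

```text
clock: 1.8
eef_pos: [0.3824, 0.1989, 0.1944]
ee_rot: [1.181, 2.911, 0.001]
contact_force: [1.0, 0.4, 0.3]
gripper_width: 0.0599
```

Request:
apply_moves --pt "0 0 -0.9 0 0 0" --pt "0 0 -1.8 0 0 0" --pt "0 0 -2.7 0 0 0" --pt "0 0 -3.4 0 0 0" --pt "0 0 -3.64 0 0 0"

```text
clock: 2.3
eef_pos: [0.3799, 0.1956, 0.009]
ee_rot: [-1.188, -2.904, 0.007]
contact_force: [0.0, -0.3, 0.3]
gripper_width: 0.0599
```

```bash
cat > roll.py <<'E'
from h import *
seat=np.array([.5812,-.1243]);yaw=-1.6124
def rolls(show=True):
    c=cam('top');h=cv2.cvtColor(c['pixels'],cv2.COLOR_BGR2HSV)
    b=((h[...,0]<20)&(h[...,1]>70)&(h[...,2]<190)).astype(np.uint8);b[:,:225]=0;b[:,400:]=0;b[:130]=0;b[300:]=0
    n,l,st,ce=cv2.connectedComponentsWithStats(b)
    for i in range(1,n):
        if 25<st[i,4]<170:
            X=onz(c,ce[i],.045)[0,:2];d=X-seat;print('core',st[i,4],ce[i].round(1),X.round(4),'st',(np.array([[np.cos(yaw),np.sin(yaw)],[-np.sin(yaw),np.cos(yaw)]])@d).round(4))
    return c
E
python3 - <<'E'
from roll import *
c=rolls()
s=get_state();print(s['clock'],s['eef_pos'].round(4))
w=cam('wrist');a=cv2.resize(c['pixels'][110:290,220:470],(400,288));o=np.zeros((400,800,3),np.uint8);o[:288,:400]=a;o[:250,400:]=cv2.resize(w['pixels'],(400,250));cv2.imwrite('pics/a.png',o)
P0=np.array([.4326,.1485]);C=np.array([.585,0.]);P2=seat
for t in np.linspace(0,1,9):
    p=(1-t)**2*P0+2*t*(1-t)*C+t*t*P2;d=2*(1-t)*(C-P0)+2*t*(P2-C);d/=np.linalg.norm(d);ps=np.degrees(np.arctan2(d[1],d[0]))
    print(t.round(3),p.round(4),ps.round(1),'tool units rel now',((p-d*.051-s['eef_pos'][:2])/.05).round(2),((ps+44.2)/8).round(2))
E
```

```text
core 122 [268.  149.5] [0.6931 0.1807] st [-0.3094  0.0991]
core 123 [260.1 192.3] [0.5634 0.1997] st [-0.323  -0.0312]
core 126 [275.9 236.9] [0.4324 0.1486] st [-0.2665 -0.1601]
core 125 [374.3 262.9] [ 0.3624 -0.141 ] st [ 0.0257 -0.2179]
2.35 [0.3802 0.1957 0.009 ]
0.0 [0.4326 0.1485] -44.3 tool units rel now [ 0.32 -0.23] -0.01
0.125 [0.4683 0.1118] -47.6 tool units rel now [ 1.07 -0.93] -0.42
0.25 [0.499  0.0758] -51.5 tool units rel now [ 1.74 -1.6 ] -0.91
0.375 [0.5249 0.0405] -56.1 tool units rel now [ 2.33 -2.26] -1.48
0.5 [0.5459 0.006 ] -61.4 tool units rel now [ 2.83 -2.9 ] -2.15
0.625 [ 0.5621 -0.0277] -67.7 tool units rel now [ 3.25 -3.52] -2.93
0.75 [ 0.5733 -0.0606] -74.9 tool units rel now [ 3.6  -4.14] -3.83
0.875 [ 0.5797 -0.0928] -83.0 tool units rel now [ 3.87 -4.76] -4.84
1.0 [ 0.5812 -0.1243] -91.8 tool units rel now [ 4.05 -5.38] -5.94
```

View pics/a.png

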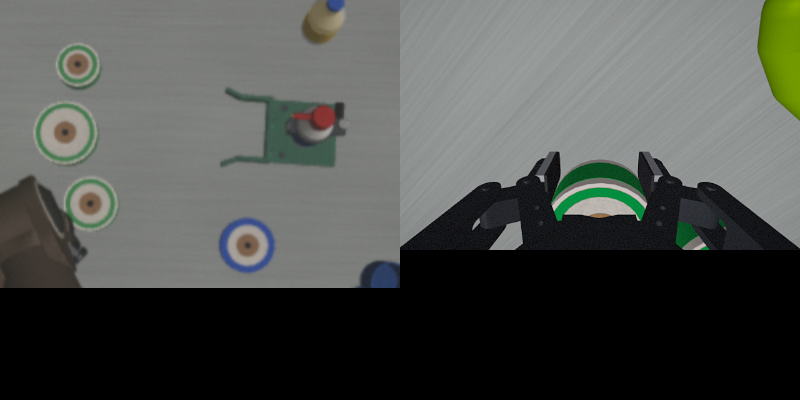

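Picture: the open fingers straddle the rear of the medium roll (core at (276,237) px in the full top image), with nothing else near. I start pushing along a curve toward the mouth.

Request:
apply_moves --pt "0.18 -0.13 0 0 0 0" --pt "0.38 -0.29 0 0 0 -0.05" --pt "0.6 -0.5 0 0 0 -0.16" --pt "0.84 -0.72 0 0 0 -0.29" --pt "1.07 -0.93 0 0 0 -0.42"

```text
clock: 2.9
eef_pos: [0.4388, 0.1495, 0.0142]
ee_rot: [1.276, 2.868, 0.003]
contact_force: [0.2, -0.2, -0.3]
gripper_width: 0.0598
```

Request:
apply_moves --pt "0.13 -0.13 0 0 0 -0.1" --pt "0.27 -0.27 0 0 0 -0.2" --pt "0.4 -0.4 0 0 0 -0.3" --pt "0.54 -0.54 0 0 0 -0.4" --pt "0.67 -0.67 0 0 0 -0.49"

```text
clock: 3.4
eef_pos: [0.47, 0.1163, 0.0124]
ee_rot: [1.373, 2.826, 0.0]
contact_force: [-0.3, 0.4, 0.1]
gripper_width: 0.0601
```

```bash
cat > q.py <<'E'
from roll import *
rolls()
s=get_state();e=s['eef_pos'];x=R.from_rotvec(s['ee_rot']).as_matrix()
d=-x[:2,0];print(s['clock'],e.round(4),'push heading',np.degrees(np.arctan2(d[1],d[0])).round(1),'cradle centre predicted',(e[:2]+d*.051).round(4),'F',np.round(s['contact_force'],1))
E
python3 q.py
```

```text
core 122 [268.  149.6] [0.6928 0.1807] st [-0.3094  0.0988]
core 126 [374.3 262.9] [ 0.3626 -0.1409] st [ 0.0256 -0.2178]
3.45 [0.4709 0.1157 0.0124] push heading -51.9 cradle centre predicted [0.5024 0.0756] F [ 0.3 -0.5 -0.1]
```

```bash
cat >> q.py <<'E'
c=cam('side');h=cv2.cvtColor(c['pixels'],cv2.COLOR_BGR2HSV)
b=((h[...,0]<22)&(h[...,1]>60)&(h[...,2]<200)).astype(np.uint8);b[:,:200]=0;b[:,420:]=0;b[:170]=0;b[290:]=0
n,l,st,ce=cv2.connectedComponentsWithStats(b)
for i in range(1,n):
    if st[i,4]>8:
        X=onz(c,ce[i],.045)[0];print('side',st[i,4],ce[i].round(1),X.round(4))
import sys
if len(sys.argv)>1:cv2.imwrite('pics/%s.png'%sys.argv[1],c['pixels'])
E
python3 q.py s1
```

```text
core 120 [268.1 149.5] [0.6931 0.1804] st [-0.3091  0.0991]
core 128 [374.3 263. ] [ 0.3624 -0.1409] st [ 0.0257 -0.2179]
3.5 [0.4703 0.1162 0.0123] push heading -51.9 cradle centre predicted [0.5018 0.0761] F [-0.3  0.9 -0.6]
side 145 [323.3 172.7] [ 0.6469 -0.2421  0.045 ]
side 58 [388.  203.6] [ 0.3628 -0.1474  0.045 ]
side 82 [247.  228.6] [0.6937 0.1743 0.045 ]
side 95 [280.3 243.9] [0.5642 0.194  0.045 ]
side 97 [329.3 246.8] [0.4328 0.143  0.045 ]
```

View pics/s1.png

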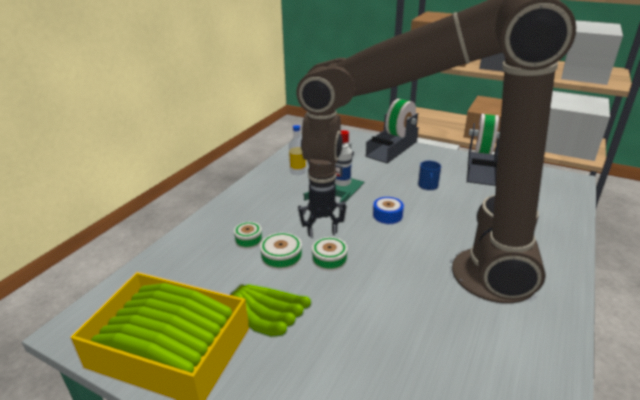

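The roll appears not to have moved, although the tool passed its position. I check where the TCP really projects before going on.

Run:
```python
from h import *
s=get_state();e=s['eef_pos'];c=cam('side');t=cam('top');w=cam('wrist')
M=R.from_rotvec(s['ee_rot']).as_matrix()
print(e,s['qpos'].round(3));J=[e,e+M[:,1]*.03,e-M[:,1]*.03]
for z in(0,.05,.1):print(z,proj(c,np.array(J)+[0,0,z]).round(1).tolist())
print('top',proj(t,J).round(1).tolist(),'wrist',proj(w,J).round(1).tolist())
v=cv2.resize(c['pixels'][180:280,260:380],(480,400),interpolation=2);o=np.hstack([v,cv2.resize(w['pixels'],(320,200)).repeat(2,0)[:400]])
o[:,480:]=0;o[:200,480:]=cv2.resize(w['pixels'],(320,200));cv2.imwrite('pics/b.png',o)
```

```text
[0.46972073 0.11652664 0.01221519] [ 0.243  0.117 -0.458  0.997  0.     1.148]
0 [[322.0, 247.2], [312.0, 248.5], [331.9, 246.0]]
0.05 [[321.9, 233.5], [311.7, 234.7], [332.0, 232.3]]
0.1 [[321.8, 219.2], [311.3, 220.4], [332.1, 218.0]]
top [[288.0, 225.2], [282.1, 217.2], [293.9, 233.2]] wrist [[319.0, 225.9], [367.9, 226.0], [270.1, 225.9]]
```

View pics/b.png

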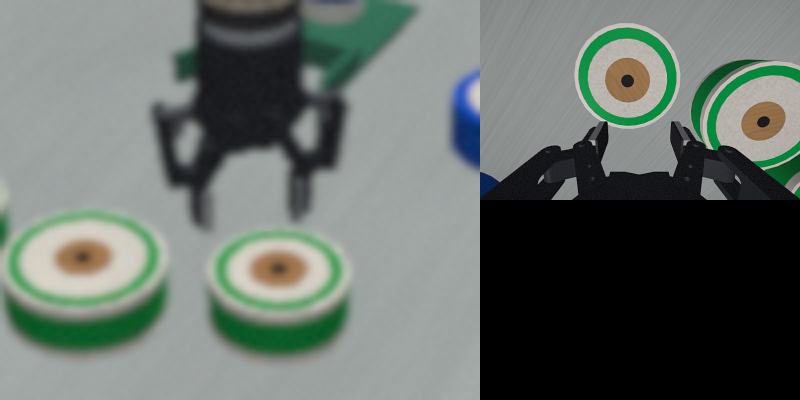

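Run:
```python
from h import *
w=cam('wrist');s=get_state()
for dz in(0,.02,.045):
    P=w['P'].copy();w2=dict(w);w2['P']=P.copy();w2['P'][2,3]+=dz
    c0=np.array([.4326,.1485,.045]);ang=np.linspace(0,2*np.pi,9)[:-1]
    ring=c0+.05*np.c_[np.cos(ang),np.sin(ang),0*ang]
    p=proj(w2,ring);print(dz,proj(w2,c0).round(0),np.ptp(p,axis=0).round(0))
print(w['P'].round(3).tolist(),np.array(w['mount']).round(3).tolist())
h=cv2.cvtColor(w['pixels'],cv2.COLOR_BGR2HSV);g=((h[...,0]<22)&(h[...,1]>60)).astype(np.uint8);n,l,st,ce=cv2.connectedComponentsWithStats(g)
print([(st[i].tolist(),ce[i].round(0).tolist()) for i in range(1,n) if st[i,4]>500])
```

```text
0 [[299. 155.]] [211. 214.]
0.02 [[302. 150.]] [187. 189.]
0.045 [[304. 145.]] [163. 166.]
[[0.785, 0.595, 0.17, 0.427], [0.619, -0.755, -0.216, 0.17], [-0.0, 0.275, -0.962, 0.193], [0.0, 0.0, 0.0, 1.0]] [[0.0, -0.961, -0.275, 0.068], [1.0, 0.0, 0.0, -0.0], [-0.0, -0.275, 0.961, -0.181], [0.0, 0.0, 0.0, 1.0]]
[([250, 116, 90, 89, 5792], [295.0, 160.0]), ([523, 203, 88, 79, 4887], [566.0, 242.0])]
```

The reported pose agrees with the wrist image. In both views, though, the fingertips sit about 40 mm above the reported TCP, so the fingers passed over the roll at about 54 mm without touching it. I go back, then descend further, feeling for the bench.

Request:
apply_moves --pt "0 0 0.6 0 0 0" --pt "-0.4 0.4 1.0 0 0 0.2" --pt "-0.9 0.8 1.0 0 0 0.45" --pt "-1.4 1.3 1.0 0 0 0.7" --pt "-1.8 1.66 0.9 0 0 0.91"

```text
clock: 4.25
eef_pos: [0.3785, 0.2012, 0.058]
ee_rot: [1.186, 2.908, 0.002]
contact_force: [0.2, -0.3, 0.8]
gripper_width: 0.06
```

Request:
apply_moves --pt "0 0 -0.5 0 0 0" --pt "0 0 -0.9 0 0 0" --pt "0 0 -1.1 0 0 0" --pt "0 0 -1.2 0 0 0" --pt "0 0 -1.2 0 0 0"

```text
clock: 4.75
eef_pos: [0.3793, 0.1997, -0.0029]
ee_rot: [-1.19, -2.907, 0.001]
contact_force: [-0.5, -0.1, 0.1]
gripper_width: 0.0601
```

```bash
cat > tip.py <<'E'
from h import *
import sys
s=get_state();e=s['eef_pos'];c=cam('side');w=cam('wrist');M=R.from_rotvec(s['ee_rot']).as_matrix()
print(s['clock'],e.round(4),np.round(s['contact_force'],1),s['gripper_width'])
for o in(0,.02,.04):print(o,proj(c,[e+M@[0,k,-o] for k in(0,.03,-.03)]).round(1).tolist(),proj(w,[e+M@[0,k,-o] for k in(.03,-.03)]).round(0).tolist())
u,v=proj(c,e)[0].astype(int);u=min(max(u,60),580);v=min(max(v,60),340)
o=np.zeros((400,800,3),np.uint8);o[:400,:400]=cv2.resize(c['pixels'][v-60:v+40,u-50:u+50],(400,400),interpolation=2);o[:250,400:]=cv2.resize(w['pixels'],(400,250));cv2.imwrite('pics/%s.png'%sys.argv[1],o);print('crop origin',u-50,v-60,'x4')
E
python3 tip.py t1
```

```text
4.75 [ 0.3793  0.1997 -0.0029] [-0.5 -0.1  0.1] 0.06010900303301919
0 [[337.6, 277.3], [327.2, 279.7], [347.7, 275.0]] [[367.0, 224.0], [270.0, 224.0]]
0.02 [[337.6, 271.7], [327.2, 274.1], [347.9, 269.4]] [[373.0, 237.0], [264.0, 237.0]]
0.04 [[337.7, 266.1], [327.2, 268.4], [348.1, 263.8]] [[380.0, 253.0], [258.0, 253.0]]
crop origin 287 217 x4
```

View pics/t1.png

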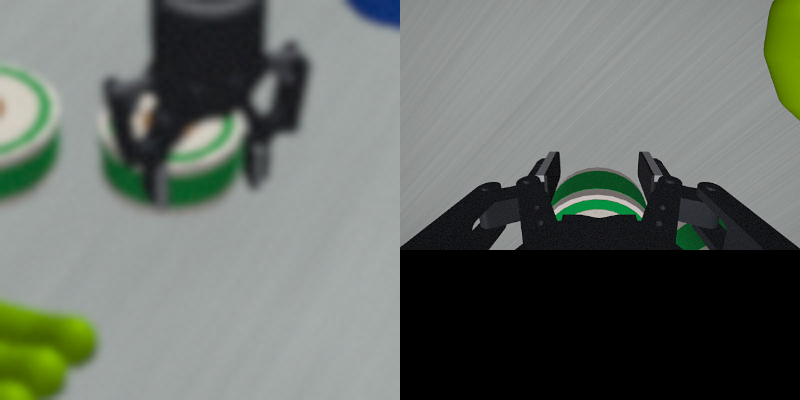

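Side crop tips at about (327,268) and (351,264): they fit a tip 40 mm above the TCP, so about 37 mm above the bench now. I lower another 22 mm (tips about 15 mm up) and push again.

Request:
apply_moves --pt "0 0 -0.1 0 0 0" --pt "0 0 -0.2 0 0 0" --pt "0 0 -0.3 0 0 0" --pt "0 0 -0.4 0 0 0" --pt "0 0 -0.44 0 0 0"

```text
clock: 5.35
eef_pos: [0.3791, 0.1996, -0.0254]
ee_rot: [-1.19, -2.907, 0.001]
contact_force: [-0.2, 0.3, -0.8]
gripper_width: 0.06
```

Request:
apply_moves --pt "0.2 -0.17 0 0 0 0" --pt "0.4 -0.35 0 0 0 -0.05" --pt "0.62 -0.56 0 0 0 -0.16" --pt "0.86 -0.79 0 0 0 -0.29" --pt "1.09 -1.01 0 0 0 -0.42"

```text
clock: 5.85
eef_pos: [0.435, 0.1484, -0.0246]
ee_rot: [-1.277, -2.87, -0.001]
contact_force: [-1.2, 1.6, -0.8]
gripper_width: 0.0603
```

```bash
python3 q.py
```

```text
core 122 [268.  149.6] [0.6928 0.1807] st [-0.3094  0.0989]
core 124 [260.1 192.3] [0.5635 0.1997] st [-0.323  -0.0312]
core 110 [288.7 224.6] [0.4694 0.1119] st [-0.2313 -0.1215]
core 126 [374.3 262.9] [ 0.3626 -0.1409] st [ 0.0256 -0.2178]
5.9 [ 0.4369  0.1472 -0.0244] push heading -48.1 cradle centre predicted [0.471  0.1093] F [ 2.6 -1.4 -0.1]
side 605 [327.  182.2] [ 0.6035 -0.1852  0.045 ]
side 57 [388.1 203.6] [ 0.3626 -0.1477  0.045 ]
side 83 [247.  228.6] [0.6935 0.1743 0.045 ]
side 21 [325.2 237.7] [0.4625 0.1096 0.045 ]
side 94 [280.3 243.9] [0.5641 0.1938 0.045 ]
```

Request:
apply_moves --pt "0.13 -0.13 0 0 0 -0.1" --pt "0.27 -0.27 0 0 0 -0.2" --pt "0.4 -0.4 0 0 0 -0.3" --pt "0.53 -0.54 0 0 0 -0.4" --pt "0.65 -0.67 0 0 0 -0.49"

```text
clock: 6.45
eef_pos: [0.467, 0.1154, -0.0247]
ee_rot: [-1.373, -2.825, -0.0]
contact_force: [-1.7, 1.6, 0.5]
gripper_width: 0.0603
```

Request:
apply_moves --pt "0.12 -0.13 0 0 0 -0.11" --pt "0.24 -0.27 0 0 0 -0.23" --pt "0.36 -0.4 0 0 0 -0.34" --pt "0.47 -0.53 0 0 0 -0.46" --pt "0.59 -0.66 0 0 0 -0.57"

```text
clock: 6.95
eef_pos: [0.4964, 0.0823, -0.0247]
ee_rot: [-1.485, -2.768, 0.0]
contact_force: [-2.0, 2.0, 1.1]
gripper_width: 0.0599
```

Request:
apply_moves --pt "0.1 -0.13 0 0 0 -0.13" --pt "0.2 -0.26 0 0 0 -0.27" --pt "0.3 -0.38 0 0 0 -0.4" --pt "0.4 -0.51 0 0 0 -0.54" --pt "0.5 -0.64 0 0 0 -0.67"

```text
clock: 7.45
eef_pos: [0.5214, 0.0503, -0.0247]
ee_rot: [-1.613, -2.696, 0.0]
contact_force: [-0.2, 2.3, 1.4]
gripper_width: 0.0603
```

```bash
python3 q.py
```

```text
core 121 [268.  149.5] [0.693  0.1807] st [-0.3094  0.0991]
core 124 [260.2 192.2] [0.5635 0.1995] st [-0.3228 -0.0311]
core 127 [374.3 262.9] [ 0.3625 -0.1408] st [ 0.0256 -0.2178]
7.5 [ 0.5223  0.0493 -0.0246] push heading -61.9 cradle centre predicted [0.5464 0.0043] F [ 0.9 -0.8  0.8]
side 66 [316.  171.4] [ 0.6757 -0.2395  0.045 ]
side 59 [388.1 203.7] [ 0.3625 -0.1473  0.045 ]
side 55 [316.9 212.8] [0.545  0.0041 0.045 ]
side 83 [247.  228.6] [0.6935 0.1745 0.045 ]
side 95 [280.3 243.9] [0.5642 0.194  0.045 ]
```

Request:
apply_moves --pt "0.09 -0.12 0 0 0 -0.16" --pt "0.17 -0.25 0 0 0 -0.31" --pt "0.26 -0.37 0 0 0 -0.47" --pt "0.34 -0.5 0 0 0 -0.63" --pt "0.42 -0.62 0 0 0 -0.78"

```text
clock: 8.05
eef_pos: [0.5423, 0.0193, -0.0247]
ee_rot: [-1.758, -2.603, 0.0]
contact_force: [-1.0, 1.8, 1.2]
gripper_width: 0.0599
```

Request:
apply_moves --pt "0.07 -0.12 0 0 0 -0.18" --pt "0.14 -0.25 0 0 0 -0.36" --pt "0.21 -0.37 0 0 0 -0.54" --pt "0.28 -0.5 0 0 0 -0.72" --pt "0.35 -0.62 0 0 0 -0.9"

```text
clock: 8.55
eef_pos: [0.5597, -0.0118, -0.0247]
ee_rot: [-1.918, -2.488, 0.0]
contact_force: [-1.1, 2.6, 1.1]
gripper_width: 0.0602
```

```bash
python3 q.py
```

```text
core 120 [268.  149.6] [0.693  0.1808] st [-0.3095  0.099 ]
core 122 [260.1 192.2] [0.5636 0.1998] st [-0.323  -0.0311]
core 130 [374.3 262.9] [ 0.3626 -0.1409] st [ 0.0257 -0.2177]
8.6 [ 0.5604 -0.0127 -0.0247] push heading -75.4 cradle centre predicted [ 0.5733 -0.0621] F [ 0.5 -0.6  0.3]
side 37 [316.9 200.6] [ 0.5787 -0.0605  0.045 ]
side 58 [388.  203.6] [ 0.3628 -0.1474  0.045 ]
side 84 [247.1 228.6] [0.6932 0.1744 0.045 ]
side 92 [280.4 243.9] [0.564  0.1937 0.045 ]
```

Request:
apply_moves --pt "0.06 -0.12 0 0 0 -0.25" --pt "0.12 -0.25 0 0 0 -0.5" --pt "0.18 -0.37 0 0 0 -0.75" --pt "0.24 -0.5 0 0 0 -1.0" --pt "0.3 -0.62 0 0 0 -1.25"

```text
clock: 9.15
eef_pos: [0.5748, -0.0428, -0.0247]
ee_rot: [-2.129, -2.31, -0.0]
contact_force: [-0.3, 1.9, 0.3]
gripper_width: 0.06
```

Request:
apply_moves --pt "0.04 -0.1 0 0 0 -0.17" --pt "0.08 -0.2 0 0 0 -0.34" --pt "0.12 -0.3 0 0 0 -0.51" --pt "0.15 -0.38 0 0 0 -0.68" --pt "0.16 -0.45 0 0 0 -0.85"

```text
clock: 9.65
eef_pos: [0.5828, -0.0651, -0.0247]
ee_rot: [2.261, 2.181, 0.0]
contact_force: [1.4, 2.1, 0.4]
gripper_width: 0.0599
```

```bash
python3 q.py
```

```text
core 117 [267.9 149.6] [0.6928 0.1809] st [-0.3096  0.0988]
core 123 [260.1 192.3] [0.5634 0.1997] st [-0.323  -0.0312]
core 81 [376.5 263.1] [ 0.3619 -0.1475] st [ 0.0323 -0.2181]
9.7 [ 0.5829 -0.0656 -0.0247] push heading -92.1 cradle centre predicted [ 0.581  -0.1166] F [ 1.5 -0.  -0.7]
side 58 [388.  203.6] [ 0.3628 -0.1474  0.045 ]
side 83 [247.  228.6] [0.6935 0.1743 0.045 ]
side 94 [280.3 243.9] [0.5641 0.1938 0.045 ]
```

Request:
apply_moves --pt "0 -0.03 0 0 0 0" --pt "0 -0.06 0 0 0 0" --pt "0 -0.09 0 0 0 0" --pt "0 -0.11 0 0 0 0" --pt "0 -0.12 0 0 0 0"

```text
clock: 10.25
eef_pos: [0.5824, -0.0706, -0.0247]
ee_rot: [-2.259, -2.183, -0.0]
contact_force: [-1.0, 3.0, 0.8]
gripper_width: 0.0598
```

Request:
apply_moves --pt "0 -0.01 0 0 0 0" --pt "0 -0.02 0 0 0 0" --pt "0 -0.03 0 0 0 0" --pt "0 -0.04 0 0 0 0" --pt "0 -0.05 0 0 0 0"

```text
clock: 10.75
eef_pos: [0.5825, -0.0732, -0.0247]
ee_rot: [-2.259, -2.183, -0.0]
contact_force: [0.5, 3.4, 0.3]
gripper_width: 0.06
```

Force is still only the sliding level, so I keep inching until the stop shows.

Request:
apply_moves --pt "0 -0.01 0 0 0 0" --pt "0 -0.02 0 0 0 0" --pt "0 -0.03 0 0 0 0" --pt "0 -0.04 0 0 0 0" --pt "0 -0.04 0 0 0 0"

```text
clock: 11.25
eef_pos: [0.5825, -0.0753, -0.0247]
ee_rot: [2.259, 2.183, -0.0]
contact_force: [-0.7, 2.1, -0.2]
gripper_width: 0.06
```

Request:
apply_moves --pt "0 -0.01 0 0 0 0" --pt "0 -0.02 0 0 0 0" --pt "0 -0.03 0 0 0 0" --pt "0 -0.04 0 0 0 0" --pt "0 -0.04 0 0 0 0"

```text
clock: 11.75
eef_pos: [0.5825, -0.0765, -0.0247]
ee_rot: [-2.258, -2.183, -0.002]
contact_force: [0.3, 5.2, 1.1]
gripper_width: 0.0598
```

Request:
apply_moves --pt "0 -0.01 0 0 0 0" --pt "0 -0.02 0 0 0 0" --pt "0 -0.03 0 0 0 0" --pt "0 -0.03 0 0 0 0" --pt "0 -0.03 0 0 0 0"

```text
clock: 12.25
eef_pos: [0.5825, -0.0766, -0.0247]
ee_rot: [-2.256, -2.183, -0.005]
contact_force: [1.0, 10.0, 1.4]
gripper_width: 0.0601
```

The stop is felt: 10 N and no further motion. I back off, rise and shut the fingers, then check.

Request:
apply_moves --pt "0 0.3 0 0 0 0" --pt "0 0.8 0 0 0 0" --pt "0 1.3 0.2 0 0 0" --pt "0 1.5 0.9 0 0 0" --pt "0 1.5 1.8 0 0 0"

```text
clock: 12.75
eef_pos: [0.5806, -0.0024, 0.0641]
ee_rot: [-2.255, -2.184, 0.007]
contact_force: [0.9, -0.4, 0.4]
gripper_width: 0.0601
```

Request:
apply_moves --pt "0 0 0.95 0 0 0" --pt "0 0 1.9 0 0 0" --pt "0 0 2.85 0 0 0" --pt "0 0 3.8 0 0 0" --pt "0 0 4.7 0 0 0" --grip 0

```text
clock: 13.25
eef_pos: [0.5822, -0.0039, 0.3027]
ee_rot: [2.258, 2.181, -0.0]
contact_force: [1.7, 0.5, -0.3]
gripper_width: -0.0001
```

```bash
python3 q.py; python3 tip.py t2
```

```text
core 123 [268.1 149.6] [0.6928 0.1805] st [-0.3092  0.0989]
core 126 [369.8 188.2] [ 0.5822 -0.1252] st [0.0008 0.0011]
core 124 [260.  192.3] [0.5634 0.2   ] st [-0.3233 -0.0313]
core 130 [374.2 263. ] [ 0.3624 -0.1407] st [ 0.0255 -0.218 ]
13.3 [ 0.5835 -0.0039  0.3103] push heading -92.0 cradle centre predicted [ 0.5818 -0.0549] F [-4.3  0.5  4.4]
side 54 [325.7 190.5] [ 0.582  -0.1321  0.045 ]
side 58 [388.  203.6] [ 0.3628 -0.1474  0.045 ]
side 83 [247.  228.6] [0.6935 0.1743 0.045 ]
side 94 [280.3 243.9] [0.5644 0.1938 0.045 ]
13.35 [ 0.5843 -0.0039  0.3074] [0.9 0.3 0.1] -8.758515557735172e-05
0 [[305.1, 133.0], [296.3, 131.0], [314.0, 135.1]] [[367.0, 228.0], [268.0, 227.0]]
0.02 [[305.0, 126.7], [296.1, 124.7], [314.0, 128.7]] [[373.0, 241.0], [262.0, 241.0]]
0.04 [[304.8, 120.2], [296.0, 118.2], [313.9, 122.1]] [[379.0, 258.0], [254.0, 257.0]]
crop origin 255 73 x4
```

View pics/t2.png

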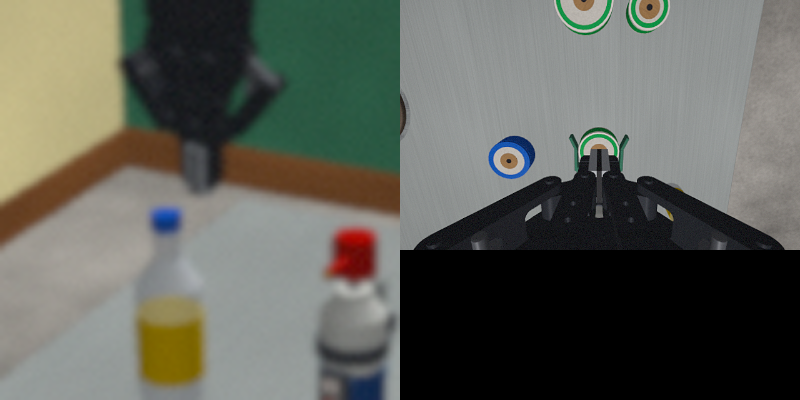

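Top view puts the roll at the seat within 1.5 mm (station frame 0.8, 1.1 mm), and the other rolls have not moved. The shut tip at side px (305,120) fits the same 40 mm offset. I move over the cap.

Request:
apply_moves --pt "-0.02 -0.9 0 0 0 0" --pt "-0.05 -1.8 0 0 0 0" --pt "-0.08 -2.7 0 0 0 0" --pt "-0.11 -3.6 -0.2 0 0 0" --pt "-0.13 -4.4 -0.5 0 0 0"

```text
clock: 13.95
eef_pos: [0.5753, -0.2257, 0.2735]
ee_rot: [-2.259, -2.182, 0.003]
contact_force: [0.1, 0.2, -0.4]
gripper_width: 0.0001
```

Request:
apply_moves --pt "-0.01 -0.3 -0.2 0 0 0" --pt "-0.01 -0.5 -0.5 0 0 0" --pt "-0.01 -0.5 -0.9 0 0 0" --pt "-0.01 -0.5 -1.2 0 0 0" --pt "-0.01 -0.5 -1.3 0 0 0"

```text
clock: 14.45
eef_pos: [0.5741, -0.2477, 0.2068]
ee_rot: [-2.255, -2.18, 0.004]
contact_force: [-0.6, 0.8, -0.5]
gripper_width: 0.0001
```

```bash
python3 q.py|grep push; python3 tip.py t3
```

```text
14.5 [ 0.5743 -0.2477  0.2072] push heading -91.9 cradle centre predicted [ 0.5726 -0.2986] F [ 0.  -0.1  0.2]
14.55 [ 0.5747 -0.2478  0.2087] [ 0.2 -0.3  0.1] -0.00036711281850471984
0 [[342.7, 134.4], [334.9, 132.7], [350.6, 136.0]] [[365.0, 224.0], [267.0, 224.0]]
0.02 [[342.7, 128.9], [334.9, 127.3], [350.7, 130.6]] [[370.0, 237.0], [262.0, 237.0]]
0.04 [[342.8, 123.4], [334.9, 121.9], [350.8, 125.0]] [[377.0, 253.0], [255.0, 253.0]]
crop origin 292 74 x4
```

View pics/t3.png

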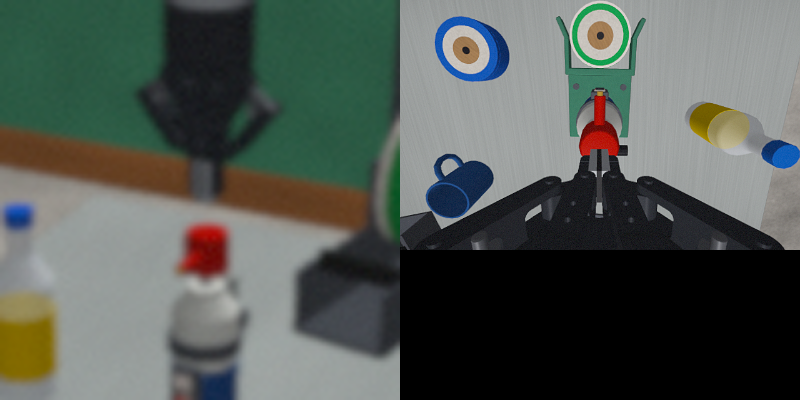

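Picture: the roll is in the nest against the stop (wrist crop). The shut tips are about 30 mm above the cap and in line with it. I descend gently.

Request:
apply_moves --pt "0 0 -0.12 0 0 0" --pt "0 0 -0.24 0 0 0" --pt "0 0 -0.34 0 0 0" --pt "0 0 -0.42 0 0 0" --pt "0 0 -0.46 0 0 0"

```text
clock: 15.15
eef_pos: [0.5753, -0.2486, 0.1866]
ee_rot: [-2.259, -2.183, 0.0]
contact_force: [0.6, -0.6, 0.4]
gripper_width: 0.0004
```

Request:
apply_moves --pt "0 0 -0.03 0 0 0" --pt "0 0 -0.06 0 0 0" --pt "0 0 -0.09 0 0 0" --pt "0 0 -0.11 0 0 0" --pt "0 0 -0.12 0 0 0"

```text
clock: 15.65
eef_pos: [0.5755, -0.2487, 0.1812]
ee_rot: [2.259, 2.183, 0.0]
contact_force: [-0.0, 0.0, -0.3]
gripper_width: 0.0001
```

Request:
apply_moves --pt "0 0 -0.03 0 0 0" --pt "0 0 -0.06 0 0 0" --pt "0 0 -0.09 0 0 0" --pt "0 0 -0.11 0 0 0" --pt "0 0 -0.12 0 0 0"

```text
clock: 16.15
eef_pos: [0.5756, -0.2487, 0.1757]
ee_rot: [2.258, 2.183, 0.001]
contact_force: [-0.7, 0.5, 6.0]
gripper_width: 0.0003
```

Contact at 6 N. I press to the bottom now and read the force; release follows right after.

Request:
apply_moves --pt "0 0 -0.05 0 0 0" --pt "0 0 -0.1 0 0 0" --pt "0 0 -0.15 0 0 0" --pt "0 0 -0.19 0 0 0" --pt "0 0 -0.19 0 0 0"

```text
clock: 16.65
eef_pos: [0.5758, -0.2488, 0.1684]
ee_rot: [2.257, 2.181, 0.002]
contact_force: [-4.2, 2.2, 14.9]
gripper_width: -0.0001
```

15 N is above the 9 N spring force, and the travel since contact is about 12 mm, so the cap is on its stop. I release.

Request:
apply_moves --pt "0 0 0.2 0 0 0" --pt "0 0 0.5 0 0 0" --pt "0 0 0.9 0 0 0" --pt "0 0 1.4 0 0 0" --pt "0 0 2.0 0 0 0"

```text
clock: 17.15
eef_pos: [0.575, -0.2485, 0.2652]
ee_rot: [-2.257, -2.182, 0.002]
contact_force: [0.8, -0.6, 0.3]
gripper_width: 0.0
```

Request:
apply_moves --pt "0 0.7 0.3 0 0 0" --pt "0 1.4 0.5 0 0 0" --pt "0 2.1 0.5 0 0 0" --pt "0 2.8 0.5 0 0 0" --pt "0 3.5 0.5 0 0 0"

```text
clock: 17.65
eef_pos: [0.5754, -0.0724, 0.2902]
ee_rot: [-2.259, -2.183, 0.001]
contact_force: [0.6, 0.2, 0.1]
gripper_width: -0.0
```

Request:
apply_moves --pt "0 0.7 0 0 0 0" --pt "0 1.4 0 0 0 0" --pt "0 1.6 0 0 0 0" --pt "0 1.6 0 0 0 0" --pt "0 1.6 0 0 0 0"

```text
clock: 18.15
eef_pos: [0.5755, 0.0057, 0.2904]
ee_rot: [2.259, 2.183, -0.001]
contact_force: [0.6, -0.6, -0.9]
gripper_width: -0.0001
```

```bash
python3 q.py fin; python3 st.py | grep -A1 'side red'
python3 - <<'E'
import cv2,numpy as np
from h import *
c=cam('side');t=cam('top')
o=np.zeros((400,800,3),np.uint8);o[:,:400]=cv2.resize(c['pixels'][115:215,290:390],(400,400),interpolation=2);o[:,400:]=cv2.resize(t['pixels'][90:290,330:530],(400,400));cv2.imwrite('pics/end.png',o)
E
```

```text
core 125 [268.  149.6] [0.6927 0.1806] st [-0.3093  0.0988]
core 126 [369.8 188.2] [ 0.5823 -0.1251] st [0.0008 0.0012]
core 124 [260.2 192.2] [0.5635 0.1995] st [-0.3228 -0.0311]
core 132 [374.2 263. ] [ 0.3624 -0.1407] st [ 0.0255 -0.2179]
18.2 [0.5755 0.0053 0.2905] push heading -92.0 cradle centre predicted [ 0.5738 -0.0457] F [ 0.1 -0.3  0.3]
side 54 [325.7 190.5] [ 0.582  -0.1321  0.045 ]
side 59 [388.  203.6] [ 0.3631 -0.1476  0.045 ]
side 82 [247.  228.6] [0.6937 0.1743 0.045 ]
side 94 [280.3 243.9] [0.5643 0.1938 0.045 ]
side red [130 337] [142 348]
130 [341 346] 131 [339 347] 132 [339 348] 133 [339 348] 134 [339 347] 135 [339 347] 136 [339 347] 137 [339 347] 138 [338 347] 139 [338 347] 140 [337 347] 141 [338 347] 142 [342 344]
```

View pics/end.png

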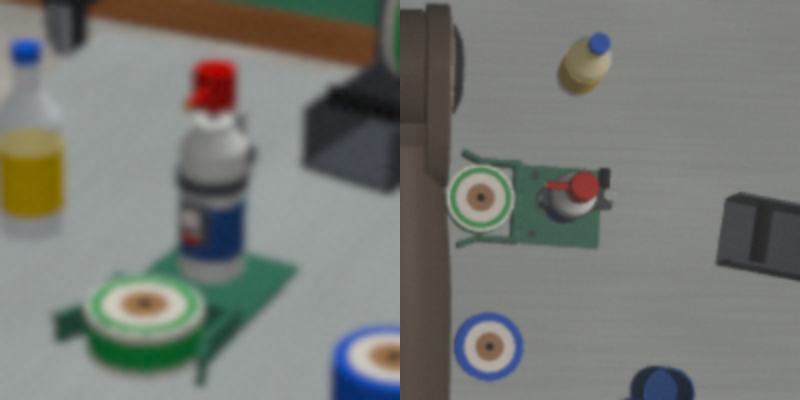

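The roll is home against the stop. The cap's red rows (130–142) are the same as before the press, so it is back up. The robot is clear of everything, so I hand in.

```bash
python3 -c "
from bench import *
print(close_job())"
```

```text
the job is handed in; nothing more can be done
None
```

I slid the medium green roll into the nest until it stopped against the end stop, pressed the cap once to the bottom and let it back up. The job was handed in at about 18 s; no verdict was reported.

- **Roll:** in the last top view it sits about 1.5 mm from the fitted seat. The side camera puts it about 8 mm off, but it showed a similar 6–7 mm shift in y for rolls that never moved. Against the stop I felt 10 N and no further motion.
- **Cap:** contact to bottom took about 12 mm, peaking near 15 N, with the cap held down for under 1 s. Its pixels in the side view are the same before and after, so it came back up.
- **Dose gauge:** I did not read the pointer directly and relied on the short hold staying well under 3 s.
- **Bystanders:** the small and large rolls measured unmoved. I checked the mug and bottle only by eye in the last picture. The bananas were not rechecked after the push, but the tool worked away from them.
- **Mismatch:** the fingertips sat about 40 mm above the reported TCP, in both camera views. My first push therefore passed over the roll without touching it. I lowered the tool to suit and repeated the push.

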